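# Shim the rocking water bath

## Robot

A 6-joint arm with a two-finger parallel gripper is mounted at the origin on the work surface. World frame = base frame: x ahead of the robot, y to its left, z up, the work surface at z = 0. Lengths are in m, angles in degrees, forces in N, time in s.
With the tool pointing down it reaches from about 0.375 to 0.975 m from the base axis. Payload 3.8 kg.
Tool frame: the origin (TCP) lies on the centre line of the jaws, within the pads' length; the fingertips stand 19 mm ahead of it and the grasp point (between the pads) is the TCP; z points along the fingers, y is the line along which they close (so a half turn about z gives the same grasp; the last joint's range is limited). The gripper opens to 85 mm and grips with 20 to 120 N. Pads are 22 mm wide; open, the fingers measure 114 mm over their backs; the gripper's body (76 mm by 85 mm) begins 54 mm behind the grasp point. The pads swing forward as they close: fully open they stand 13 mm farther back than shut.
Start: joints at [-77.917, 15.12, 91.902, -0, 72.978, -2.114], TCP at [0.166, -0.654, 0.25] pointing down, gripper open.
Joint ranges: [-150.88, 150.88], [-54.13, 125.18], [17.81, 147.31], [-75.09, 255.09], [0, 152.58], [-146.25, 146.25]. Speed limits (degrees/s): [147.25, 147.25, 180, 180, 180, 180].

## Interface

Orientations are given as [roll, pitch, yaw] about the fixed x, y, z axes, in that order (R = Rz(yaw) Ry(pitch) Rx(roll)).
In Python, from rig import arm, viewer gives the robot as it stands.
- The arm moves only by the tool play_rows, never from a script. Its argument "steps" is a list of rows, each a list of 3 entries, a list of its own where there are three numbers: the shift along the tool's x, y, z in m, then the turn, a rotation vector about the tool's x, y, z in degrees, then the closure, from 0 (fully open) to 1 (shut). In form: [[[dx, dy, dz], [rx, ry, rz], fingers], ...]. A call has 1 to 12 rows; each row is the pose to reach, as a shift and turn from the pose commanded when the call began, along the tool's axes at that moment; what a row does not reach only later rows make up. A row lasts 1/10 s, in which the tool goes at most 50 mm and 8.59 degrees, less where a joint would pass 70% of its speed; a pose out of reach is approached as far as the arm can. A call with a gripper value outside its range is refused whole. The fingers move at their own pace and stop on an object; "force" is the grip in N (left out, the last holds). Time passes only in rows, so rows that repeat a pose let the fingers close. It gives the time, the measured TCP pose, the force, the opening and the grip force at its end, in the units of the state.
- arm.get_obs(): the state, without advancing time (a new reading comes with each control period).
- viewer.get_image(name): name is "side" or "top"; returns a dict with "color" (384x512x3 uint8, red, green, blue), "camera_matrix" (3x3 intrinsics, pixels), "R" (3x3) and "t" (3): a world point X has camera coordinates R X + t. Camera axes: x right, y down, z forward; pixel columns grow to the right and rows downward; lengths in m; the calibration is good to about 2 mm. A picture is of the moment at which its call begins. There is no depth.
- arm.finish_job(): hands the job in; it is judged then, once.
The state is a dict: "time": time; "q": joint angles; "dq": joint speeds; "joint_torque": joint torques, N m; "eef_pos": TCP position; "eef_rot": TCP orientation; "wrist_force": force on the tool from outside, world axes, zero at the start; "wrist_torque": the same for the moment, N m; "finger_gap": finger opening in m; "grip_force": force on a finger pad.
Only numpy, scipy, OpenCV 4.12 (cv2) and the standard library are available. Lean on these libraries where they do the work, as an engineer would, in place of code of your own. Each camera call takes 0.05 s, during which the arm holds its last target. There are 200 camera calls.

## Task

The water bath rocks because the rubber foot under one corner (control panel side, below the bare strip of deck beside the lid) is worn short and hangs clear of the bench. Take the tapered shim by its thick end and slide it, thin end first and flat on the bench, under that foot until you feel it drag snugly, without forcing it, and let go of it there. Then press down on the deck above that foot, with about 15 N, to check that the bath no longer rocks, and take your hand away.

Things in the scene. Friction and masses are not known exactly. Their poses are not given: they have to be found in the camera images.
- bath: Steel water bath, housing 280 x 360 x 175 mm (x, y, z), underside 25 mm and flat deck 200 mm above the bench; a lid covers the deck save an 89 mm strip along the -y side. Origin: on the bench under its middle; x to the control panel, y along the long side, z up. It does not slide, but rocks up to 3 mm on its three good feet when its fourth corner (+x, -y) is pressed with 4 to 7 N; it returns.
- corner (a point): Point on the housing's underside, 25 mm above the bench, 24 mm in from the +x and -y faces, straight above the worn foot; axes as the bath's. The worn foot is a rubber dome of 28 mm diameter whose lowest point hangs 3 to 8 mm above the bench; how much is not measured. The shim goes in from the -y side, moving along +y of these axes.
- deck (a point): Point on the flat steel deck, 200 mm above the bench, straight above the worn foot, where to press; 24 mm in from the housing's edges, 65 mm from the lid; axes as the bath's.
- shim: Dark grey metal shim, 32 mm wide, 195 mm long, 130 to 215 g, lying flat: 2 mm thick at the thin end, rising evenly to 12 mm over 150 mm, then a grip block 45 x 32 x 20 mm. Origin: underside, where taper meets block; x to the thin end, z up. It slides freely until it meets the foot; the push then grows 1 to 2 N per mm. Snug: 8 N over free sliding; it stays in when let go. Over 12 N is forcing it.
- shim_grip (a point): Centre of the shim's grip block, half-way up (10 mm above the bench when it lies flat); axes as the shim's. Grip it across its 32 mm width (along y).
- shim_tip (a point): Middle of the shim's thin end, 1 mm above its underside; axes as the shim's.
- sharps_jar: Bystander: yellow sharps jar with a red lid, 112 mm wide, 180 mm tall; origin under its middle.
- tube_rack: Bystander: clear tube rack with capped tubes, 60 x 200 mm, 97 mm tall; origin under its middle.
- freezer_box: Bystander: cardboard freezer box with a white lid, 132 x 132 x 52 mm; origin under its middle.
Not all that is in view belongs to the job. What is meant by the shim is not blue or orange, and is the larger of those in its own colour.

How it is judged:
By the outcome, as a careful person would: the job done as asked, in the order asked, and still so for the second after the job is handed in, with the robot touching nothing.
It also fails if it takes over 72 s, if anything falls off the work surface, if the arm or the gripper's body presses on something with over 40 N, if the wrist force passes 120 N, or if a joint passes its speed limit or range.

## Working session

There is one attempt and no reset: what is moved stays moved. The work goes in short steps, Python scripts to look and compute and a tool call to move; the robot and the scene stay as the last step left them, time stands still between calls to the robot, and variables do not carry over. Pictures are saved under pics/ and viewed, at most 10 in all, crops included, and the job is handed in when it is done.

Besides the shell and the picture viewer there is one more tool, called after "Emit:" in YAML: its name, and indented under it one key for each argument. play_rows: Moves the arm, as the interface text tells. Its arguments: {"type":"object","properties":{"steps":{"type":"array"},"force":{"type":"number"}},"required":["steps"]}

```bash
mkdir -p pics
python3 - <<'E'
from rig import arm, viewer
import cv2,pickle
d={}
for n in("side","top"):
    i=viewer.get_image(n); d[n]=i
    cv2.imwrite(f"pics/{n}0.png",cv2.resize(i["color"][:,:,::-1],(800,600),interpolation=cv2.INTER_CUBIC))
    print(n,i["camera_matrix"].tolist(),i["R"].round(4).tolist(),i["t"].round(4).tolist())
pickle.dump(d,open("d0.pkl","wb"))
o=arm.get_obs();print(o)
E
```

```text
side [[378.8093833598308, 0.0, 249.9994160041539], [0.0, 378.8093833598308, 177.6075541962344], [0.0, 0.0, 1.0]] [[-0.9949, -0.0988, 0.0199], [-0.0818, 0.6764, -0.732], [0.0588, -0.7299, -0.681]] [0.4917, 0.2084, 1.2762]
top [[449.0344564194776, 0.0, 256.9442855775045], [0.0, 449.0344564194776, 190.65883019309524], [0.0, 0.0, 1.0]] [[0.0048, -1.0, 0.0079], [-0.9859, -0.0061, -0.1672], [0.1673, -0.007, -0.9859]] [-0.0886, 0.5224, 1.4724]
{'time': 0.1, 'q': array([-7.79176458e+01,  1.51650986e+01,  9.19745713e+01,  9.49088165e-04,
        7.29794456e+01, -2.11432827e+00]), 'dq': array([ 0.0042108 , -0.05885739, -0.15823359, -0.07746675,  0.07849372,
        0.0641378 ]), 'joint_torque': array([ 1.67118587e-04, -5.16706717e+01, -3.68590522e+01, -1.02824602e-04,
        6.22069841e-03,  2.51186954e-06]), 'eef_pos': array([ 0.1654122 , -0.65375707,  0.24907273]), 'eef_rot': array([-1.79880999e+02, -5.30091696e-03,  1.41963982e+01]), 'wrist_force': array([ 0.22617514,  0.17381586, -0.13723343]), 'wrist_torque': array([ 0.01769588,  0.00708445, -0.02895736]), 'grip_force': 0.0, 'finger_gap': 0.08570714367262672}
```

View pics/side0.png

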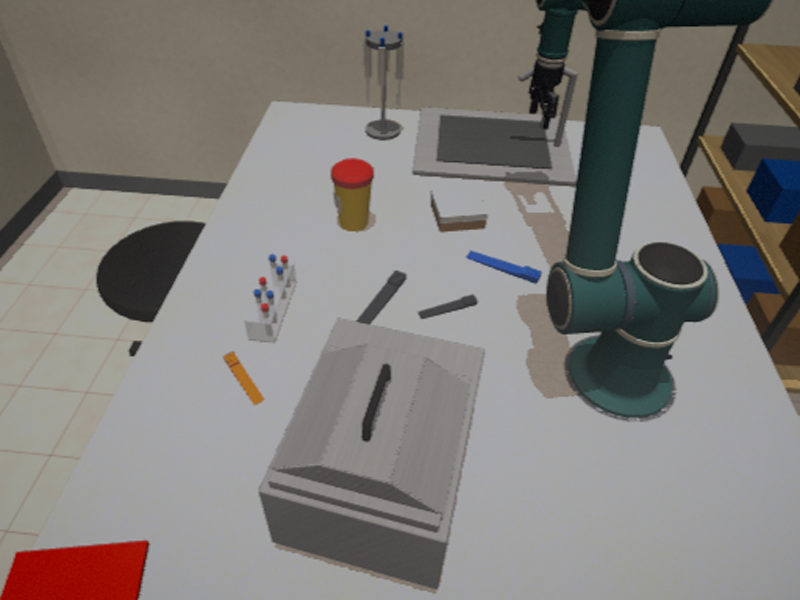

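View pics/top0.png

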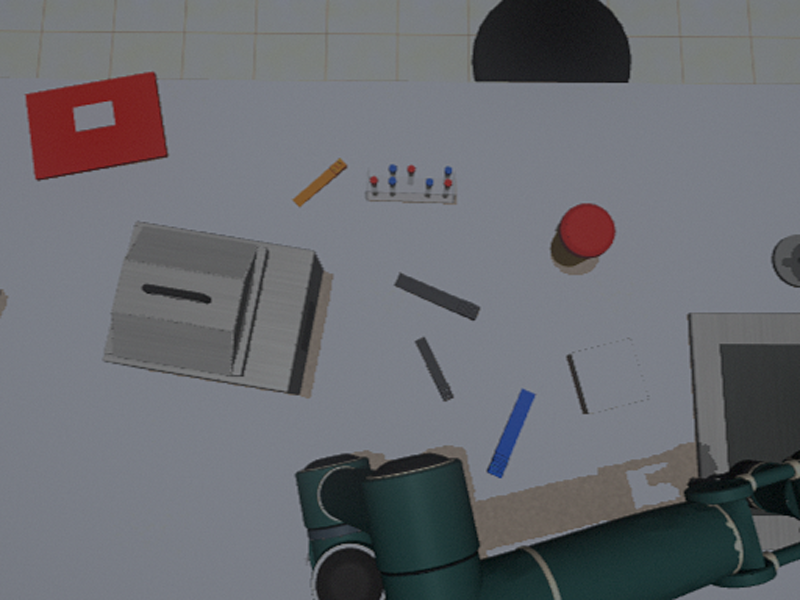

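Candidates for the shim in the top picture are the dark grey long one at (437,296), the dark grey short one at (434,368), blue at (512,433) and orange at (320,182). I choose the longer grey one. Its block seems to be at the right end (470,310) in the top view and (397,277) in the side view. The bath's bare strip faces world -y, and the worn corner is at about (320,252) top.

Run:
```python
import cv2,pickle
d=pickle.load(open("d0.pkl","rb"))
t=d["top"]["color"][:,:,::-1]; s=d["side"]["color"][:,:,::-1]
cv2.imwrite("pics/c1.png",cv2.convertScaleAbs(cv2.resize(t[130:265,135:315],(800,600),interpolation=cv2.INTER_CUBIC),alpha=1.6))
cv2.imwrite("pics/c2.png",cv2.resize(s[160:295,160:340],(800,600),interpolation=cv2.INTER_CUBIC))
```

```text
(no output)
```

View pics/c1.png

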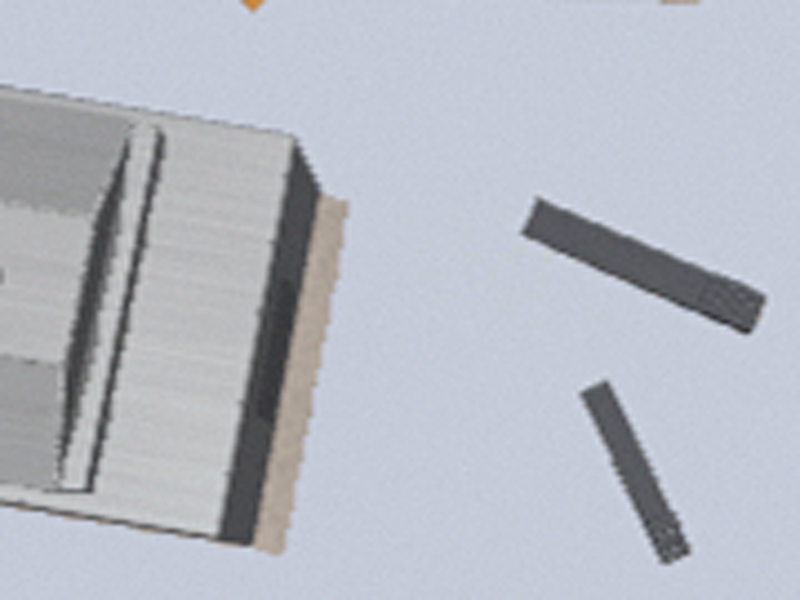

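View pics/c2.png

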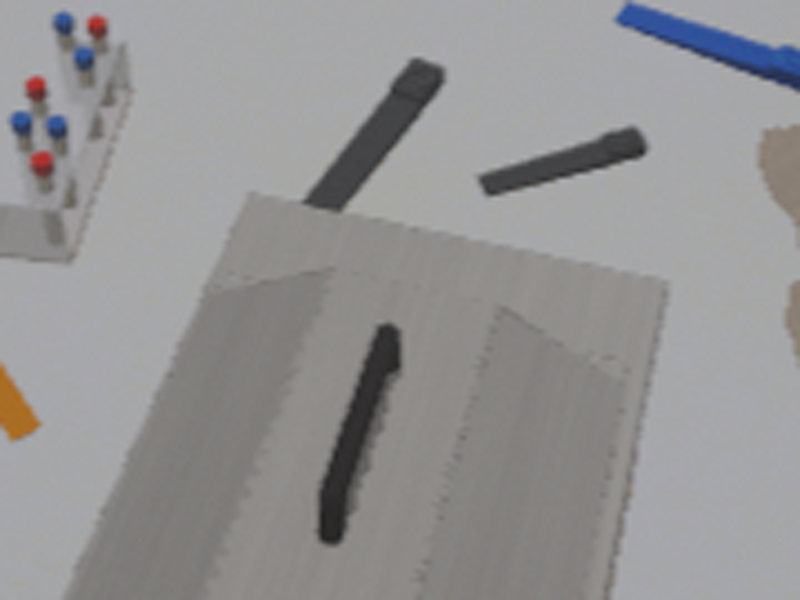

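The close crops confirm the choice: a long grey bar with its block at (735,303) in c1 and (418,80) in c2, and its thin end at (531,216) in c1. The bath's worn-corner deck vertex is at (294,135) in c1 and (252,192) in c2.

```bash
cat > h.py <<'E'
import numpy as np,pickle
D=pickle.load(open("d0.pkl","rb"))
def ray(n,uv,z):
    i=D[n];d=np.linalg.inv(i["camera_matrix"])@[uv[0],uv[1],1]
    R=np.array(i["R"]);c=-R.T@i["t"];w=R.T@d
    return c+w*(z-c[2])/w[2]
def c1(x,y):return((x+.5)/(800/180)-.5+135,(y+.5)/(600/135)-.5+130)
def c2(x,y):return((x+.5)/(800/180)-.5+160,(y+.5)/(600/135)-.5+160)
def full(x,y):return((x+.5)/1.5625-.5,(y+.5)/1.5625-.5)
E
python3 - <<'E'
from h import *
np.set_printoptions(precision=4,suppress=True)
T=[ray("top",c1(294,135),.2),ray("top",c1(220,540),.2),ray("top",full(137,223),.2),ray("top",full(105,360),.2)]
S=[ray("side",c2(252,192),.2),ray("side",c2(667,282),.2),ray("side",full(262,490),.2),ray("side",full(440,530),.2)]
print(*T,"side",*S,sep="\n")
loc=np.array([[.14,-.18],[-.14,-.18],[.14,.18],[-.14,.18]])
def fit(P,L):
    P=np.array(P)[:,:2];p=P.mean(0);l=L.mean(0)
    H=(L-l).T@(P-p);a=np.arctan2(H[0,1]-H[1,0],H[0,0]+H[1,1])
    R=np.array([[np.cos(a),-np.sin(a)],[np.sin(a),np.cos(a)]]);t=p-R@l
    print("yaw",np.degrees(a),"org",t,"res",(P-(L@R.T+t)).round(4).tolist());return R,t
for P,L in((T,loc),(S[:2],loc[:2]),(T+S[:2],np.r_[loc,loc[:2]])):
    R,t=fit(P,L);print("corner",R@[.116,-.156]+t)
tip=(ray("top",c1(540,198),.002)+ray("top",c1(522,235),.002))/2
end=(ray("top",c1(765,296),.02)+ray("top",c1(750,334),.02))/2
e2=(ray("side",c2(421,58),.02)+ray("side",c2(444,74),.02))/2
print("tip",tip,"end",end,"side end",e2)
for e in(end,e2):
    v=(tip-e)[:2];print(np.linalg.norm(v),np.degrees(np.arctan2(v[1],v[0])),"grip",e[:2]+.0225*v/np.linalg.norm(v))
E
```

```text
[0.5906 0.0876 0.2   ]
[0.314  0.1297 0.2   ]
[0.6432 0.4367 0.2   ]
[0.3738 0.4792 0.2   ]
side
[0.5886 0.0887 0.2   ]
[0.3169 0.1347 0.2   ]
[0.642 0.44  0.2  ]
[0.3832 0.4706 0.2   ]
yaw -9.01202779704873 org [0.4804 0.2833] res [[0.0001, 0.004], [0.0001, 0.0022], [-0.0036, -0.0024], [0.0035, -0.0038]]
corner [0.5705 0.1111]
yaw -9.619521480773768 org [0.4828 0.2892] res [[-0.0022, 0.0004], [0.0022, -0.0004]]
corner [0.5711 0.116 ]
yaw -9.11475697829955 org [0.4807 0.2853] res [[0.0002, 0.0022], [0.0, -0.0001], [-0.0042, -0.0042], [0.0028, -0.0061], [-0.0018, 0.0032], [0.003, 0.0049]]
corner [0.5705 0.1129]
tip [ 0.5737 -0.0759  0.002 ] end [ 0.4939 -0.2508  0.02  ] side end [ 0.492  -0.2451  0.02  ]
0.1922084370771963 65.48549880335244 grip [ 0.5033 -0.2303]
0.18791935153888614 64.2172615868824 grip [ 0.5017 -0.2248]
```

Emit:
play_rows:
  steps:
    - [[0.036,-0.0275,0],[0,0,-4.3],0]
    - [[0.072,-0.055,0],[0,0,-8.5],0]
    - [[0.108,-0.0825,0],[0,0,-12.8],0]
    - [[0.144,-0.11,0],[0,0,-17],0]
    - [[0.18,-0.1375,0],[0,0,-21.3],0]
    - [[0.216,-0.165,0],[0,0,-25.6],0]
    - [[0.252,-0.1925,0],[0,0,-29.8],0]
    - [[0.287,-0.22,0],[0,0,-34],0]
    - [[0.323,-0.2475,0],[0,0,-38.3],0]
    - [[0.36,-0.275,0],[0,0,-42.6],0]
    - [[0.395,-0.3025,0],[0,0,-46.8],0]
    - [[0.431,-0.33,0],[0,0,-51.1],0]

```text
time: 1.3
eef_pos: [0.503, -0.227, 0.2499]
eef_rot: [-180.0, 0.0, 65.5]
wrist_force: [0.2, -0.9, -0.4]
finger_gap: 0.0854
grip_force: 0.0
```

Emit:
play_rows:
  steps:
    - [[0,0,0.03],[0,0,0],0]
    - [[0,0,0.06],[0,0,0],0]
    - [[0,0,0.09],[0,0,0],0]
    - [[0,0,0.12],[0,0,0],0]
    - [[0,0,0.15],[0,0,0],0]
    - [[0,0,0.17],[0,0,0],0]
    - [[0,0,0.17],[0,0,0],0]
    - [[0,0,0.17],[0,0,0],0]

```text
time: 2.1
eef_pos: [0.5021, -0.2286, 0.08]
eef_rot: [-179.9, -0.0, 65.3]
wrist_force: [-0.0, 0.2, 0.7]
finger_gap: 0.0855
grip_force: 0.0
```

Run:
```python
from rig import arm, viewer
import cv2,numpy as np
i=viewer.get_image("side")["color"][:,:,::-1]; j=viewer.get_image("top")["color"][:,:,::-1]
a=cv2.resize(i[130:280,190:290],(400,600),interpolation=cv2.INTER_CUBIC);b=cv2.resize(j[150:270,235:315],(400,600),interpolation=cv2.INTER_CUBIC)
cv2.imwrite("pics/g1.png",np.hstack([a,cv2.convertScaleAbs(b,alpha=1.6)]))
o=arm.get_obs();print(o["time"],o["eef_pos"],o["eef_rot"],o["q"],o["wrist_force"])
```

```text
2.2 [ 0.50354461 -0.22933264  0.08177194] [1.79857286e+02 6.40154212e-03 6.52971716e+01] [-2.70652461e+01  1.14413924e+01  1.15722407e+02 -6.45432459e-04
  5.26933444e+01 -2.36203519e+00] [-0.01087791 -0.90750641 -0.31588401]
```

View pics/g1.png

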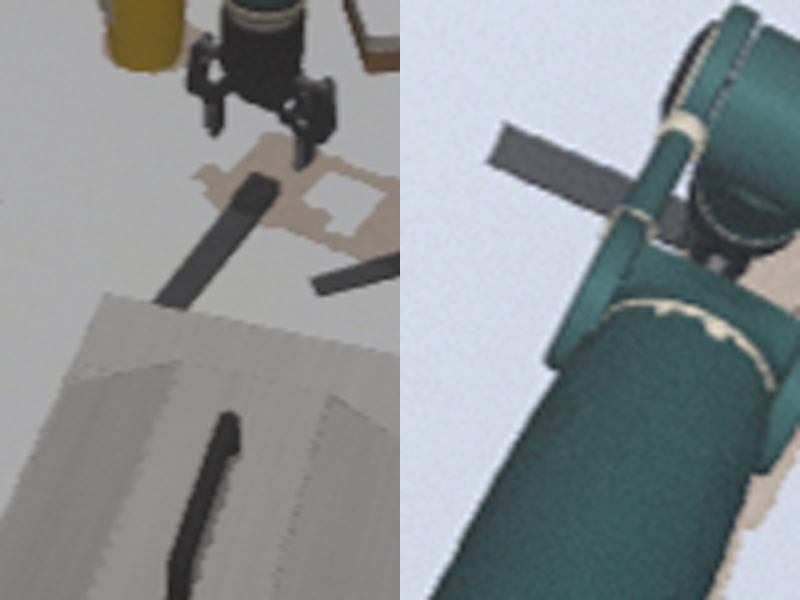

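The side crop (left half) shows the open fingers at (215,130) and (303,165), straddling and aligned with the block at (255,190). I descend and grip.

Emit:
play_rows:
  steps:
    - [[0,0,0.02],[0,0,0],0]
    - [[0,0,0.04],[0,0,0],0]
    - [[0,0,0.053],[0,0,0],0]
    - [[0,0,0.058],[0,0,0],0]
    - [[0,0,0.058],[0,0,0],0]
    - [[0,0,0.058],[0,0,0],0.3]
    - [[0,0,0.058],[0,0,0],0.5]
    - [[0,0,0.058],[0,0,0],0.7]
    - [[0,0,0.058],[0,0,0],1]
    - [[0,0,0.058],[0,0,0],1]
    - [[0,0,0.058],[0,0,0],1]
    - [[0,0,0.058],[0,0,0],1]
  force: 40

```text
time: 3.4
eef_pos: [0.5033, -0.2291, 0.0232]
eef_rot: [179.9, 0.0, 65.3]
wrist_force: [0.5, -1.1, 5.7]
finger_gap: 0.0308
grip_force: 41.4
```

Emit:
play_rows:
  steps:
    - [[0,0,-0.001],[0,0,0],1]
    - [[0.012,-0.002,-0.001],[0,0,-1.4],1]
    - [[0.025,-0.0045,-0.001],[0,0,-2.9],1]
    - [[0.038,-0.007,-0.001],[0,0,-4.4],1]
    - [[0.052,-0.0095,-0.001],[0,0,-6],1]
    - [[0.066,-0.012,-0.001],[0,0,-7.6],1]
    - [[0.08,-0.0145,-0.001],[0,0,-9.2],1]
    - [[0.094,-0.017,-0.001],[0,0,-10.8],1]
    - [[0.108,-0.02,-0.001],[0,0,-12.4],1]
    - [[0.122,-0.0225,-0.001],[0,0,-14],1]
    - [[0.136,-0.025,-0.001],[0,0,-15.6],1]
    - [[0.136,-0.025,-0.001],[0,0,-15.6],1]

```text
time: 4.6
eef_pos: [0.5369, -0.0926, 0.0232]
eef_rot: [-180.0, -0.1, 81.0]
wrist_force: [1.0, 1.0, 0.1]
finger_gap: 0.0311
grip_force: 40.8
```

Run:
```python
from rig import arm, viewer
import cv2,numpy as np,pickle
d={n:viewer.get_image(n) for n in("side","top")}; pickle.dump(d,open("d1.pkl","wb"))
i=d["side"]["color"][:,:,::-1]; j=d["top"]["color"][:,:,::-1]
a=cv2.resize(i[120:270,180:280],(400,600),interpolation=cv2.INTER_CUBIC);b=cv2.resize(j[140:260,190:270],(400,600),interpolation=cv2.INTER_CUBIC)
cv2.imwrite("pics/g2.png",np.hstack([cv2.convertScaleAbs(a,alpha=1.4),cv2.convertScaleAbs(b,alpha=1.6)]))
o=arm.get_obs();print(o["time"],o["eef_pos"],o["eef_rot"],o["wrist_force"],o["wrist_torque"])
```

```text
4.7 [ 0.53663725 -0.09400709  0.02320368] [-1.79986376e+02 -1.89012240e-02  8.09496329e+01] [0.20256307 1.46855407 0.80529514] [ 0.20018139 -0.04922626  0.06844474]
```

View pics/g2.png

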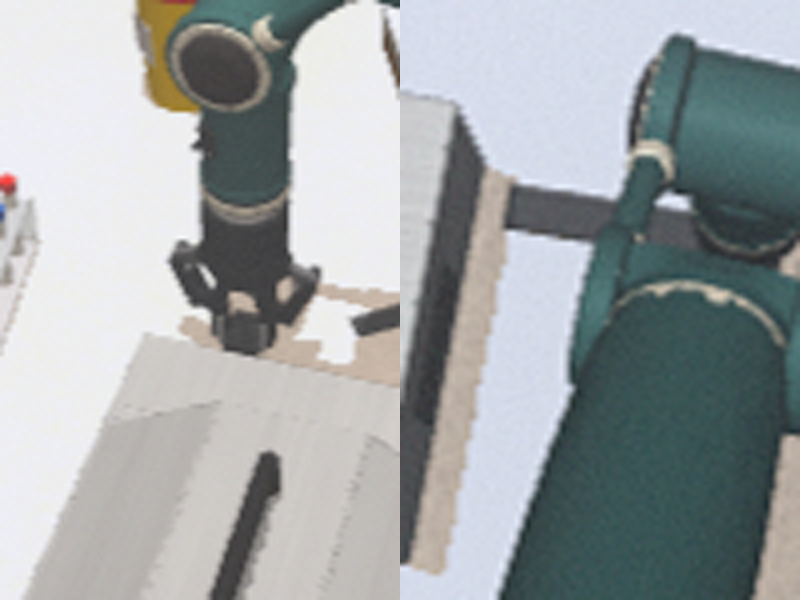

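The top crop (right half) shows the thin end at (512,185)–(512,228), just before the shadow edge. The bath's lower corner is at about (487,170), and the shim is roughly parallel to the bath's y. I check the lateral offset numerically.

Run:
```python
from h import *
np.set_printoptions(precision=4,suppress=True)
def g(x,y):return(190+(x-400+.5)/5-.5,140+(y+.5)/5-.5)
a=np.radians(-9.1);ex=np.array([np.cos(a),np.sin(a)]);ey=np.array([-ex[1],ex[0]])
P={"tipA":(512,185,.002),"tipB":(512,228,.002),"low":(487,170,.025),"top":(455,105,.2),"edgeA":(625,198,.01),"edgeB":(590,240,.006)}
for k,(x,y,z) in P.items():
    p=ray("top",g(x,y),z)[:2]; d=p-[.5705,.1125]
    print(k,p,"bath dx,dy from corner",d@ex,d@ey)
tcp=np.array([.5367,-.0940])-[.5705,.1125];print(tcp@ex,tcp@ey)
```

```text
tipA [0.5789 0.071 ] bath dx,dy from corner 0.014827960287856741 -0.03966144493284211
tipB [0.5484 0.0703] bath dx,dy from corner -0.01517861884447348 -0.0451334166242901
low [0.5846 0.0862] bath dx,dy from corner 0.01812778954355344 -0.023708705958952504
top [0.5887 0.0881] bath dx,dy from corner 0.021786378346667426 -0.02123965204625106
edgeA [ 0.5686 -0.0083] bath dx,dy from corner 0.0171954394547751 -0.11958745436353606
edgeB [0.5395 0.0157] bath dx,dy from corner -0.015274824479186717 -0.10044070216510621
-0.0007149457801300038 -0.20924669376726476
```

Emit:
play_rows:
  steps:
    - [[0.004,0,0],[0,0,0],1]
    - [[0.008,0,0],[0,0,0],1]
    - [[0.012,0,0],[0,0,0],1]
    - [[0.016,0,0],[0,0,0],1]
    - [[0.02,0,0],[0,0,0],1]
    - [[0.024,0,0],[0,0,0],1]
    - [[0.028,0,0],[0,0,0],1]
    - [[0.032,0,0],[0,0,0],1]
    - [[0.036,0,0],[0,0,0],1]
    - [[0.04,0,0],[0,0,0],1]
    - [[0.043,0,0],[0,0,0],1]
    - [[0.045,0,0],[0,0,0],1]

```text
time: 5.9
eef_pos: [0.5437, -0.0499, 0.0232]
eef_rot: [-180.0, -0.0, 80.9]
wrist_force: [-0.3, -0.4, -0.7]
finger_gap: 0.0314
grip_force: 40.6
```

Emit:
play_rows:
  steps:
    - [[0.001,0,0],[0,0,0],1]
    - [[0.002,0,0],[0,0,0],1]
    - [[0.003,0,0],[0,0,0],1]
    - [[0.004,0,0],[0,0,0],1]

```text
time: 6.3
eef_pos: [0.5443, -0.0464, 0.0233]
eef_rot: [-180.0, 0.0, 80.9]
wrist_force: [0.4, -0.2, -2.1]
finger_gap: 0.0311
grip_force: 40.6
```

Emit:
play_rows:
  steps:
    - [[0.001,0,0],[0,0,0],1]
    - [[0.002,0,0],[0,0,0],1]
    - [[0.003,0,0],[0,0,0],1]
    - [[0.004,0,0],[0,0,0],1]

```text
time: 6.7
eef_pos: [0.545, -0.0424, 0.0233]
eef_rot: [-180.0, 0.0, 80.9]
wrist_force: [-0.4, -0.5, -1.4]
finger_gap: 0.031
grip_force: 40.6
```

Emit:
play_rows:
  steps:
    - [[0.001,0,0],[0,0,0],1]
    - [[0.002,0,0],[0,0,0],1]
    - [[0.003,0,0],[0,0,0],1]
    - [[0.004,0,0],[0,0,0],1]

```text
time: 7.1
eef_pos: [0.5456, -0.0384, 0.0233]
eef_rot: [-180.0, 0.0, 80.9]
wrist_force: [0.4, -0.8, -1.0]
finger_gap: 0.0313
grip_force: 40.6
```

Emit:
play_rows:
  steps:
    - [[0.001,0,0],[0,0,0],1]
    - [[0.002,0,0],[0,0,0],1]
    - [[0.003,0,0],[0,0,0],1]
    - [[0.004,0,0],[0,0,0],1]

```text
time: 7.5
eef_pos: [0.5462, -0.0345, 0.0233]
eef_rot: [180.0, 0.0, 80.9]
wrist_force: [0.9, -0.3, -0.7]
finger_gap: 0.0307
grip_force: 40.6
```

Emit:
play_rows:
  steps:
    - [[0.001,0,0],[0,0,0],1]
    - [[0.002,0,0],[0,0,0],1]
    - [[0.003,0,0],[0,0,0],1]
    - [[0.004,0,0],[0,0,0],1]

```text
time: 7.9
eef_pos: [0.5469, -0.0305, 0.0233]
eef_rot: [180.0, -0.0, 80.9]
wrist_force: [-0.8, 0.2, -1.1]
finger_gap: 0.0311
grip_force: 40.6
```

Emit:
play_rows:
  steps:
    - [[0.001,0,0],[0,0,0],1]
    - [[0.002,0,0],[0,0,0],1]
    - [[0.003,0,0],[0,0,0],1]
    - [[0.004,0,0],[0,0,0],1]

```text
time: 8.3
eef_pos: [0.5475, -0.0265, 0.0233]
eef_rot: [180.0, 0.0, 80.9]
wrist_force: [-0.4, -0.3, -2.1]
finger_gap: 0.0312
grip_force: 40.6
```

Emit:
play_rows:
  steps:
    - [[0.001,0,0],[0,0,0],1]
    - [[0.002,0,0],[0,0,0],1]
    - [[0.003,0,0],[0,0,0],1]
    - [[0.004,0,0],[0,0,0],1]

```text
time: 8.7
eef_pos: [0.5481, -0.0226, 0.0233]
eef_rot: [-180.0, -0.0, 80.9]
wrist_force: [0.4, 0.9, -1.6]
finger_gap: 0.0312
grip_force: 40.6
```

Emit:
play_rows:
  steps:
    - [[0.001,0,0],[0,0,0],1]
    - [[0.002,0,0],[0,0,0],1]
    - [[0.003,0,0],[0,0,0],1]
    - [[0.004,0,0],[0,0,0],1]

```text
time: 9.1
eef_pos: [0.5488, -0.0186, 0.0233]
eef_rot: [-180.0, -0.0, 80.9]
wrist_force: [1.2, 0.5, -1.8]
finger_gap: 0.0309
grip_force: 40.6
```

Emit:
play_rows:
  steps:
    - [[0.001,0,0],[0,0,0],1]
    - [[0.002,0,0],[0,0,0],1]
    - [[0.003,0,0],[0,0,0],1]
    - [[0.004,0,0],[0,0,0],1]

```text
time: 9.5
eef_pos: [0.5494, -0.0147, 0.0233]
eef_rot: [180.0, -0.0, 80.9]
wrist_force: [0.4, 0.2, -1.7]
finger_gap: 0.0313
grip_force: 40.6
```

Emit:
play_rows:
  steps:
    - [[0.001,0,0],[0,0,0],1]
    - [[0.002,0,0],[0,0,0],1]
    - [[0.003,0,0],[0,0,0],1]
    - [[0.004,0,0],[0,0,0],1]

```text
time: 9.9
eef_pos: [0.55, -0.0107, 0.0233]
eef_rot: [-180.0, -0.0, 80.9]
wrist_force: [-0.0, 0.6, -0.6]
finger_gap: 0.031
grip_force: 40.6
```

Emit:
play_rows:
  steps:
    - [[0.001,0,0],[0,0,0],1]
    - [[0.002,0,0],[0,0,0],1]
    - [[0.003,0,0],[0,0,0],1]
    - [[0.004,0,0],[0,0,0],1]

```text
time: 10.3
eef_pos: [0.5507, -0.0068, 0.0233]
eef_rot: [180.0, -0.0, 80.9]
wrist_force: [1.2, -1.0, -2.0]
finger_gap: 0.0311
grip_force: 40.6
```

Emit:
play_rows:
  steps:
    - [[0.001,0,0],[0,0,0],1]
    - [[0.002,0,0],[0,0,0],1]
    - [[0.003,0,0],[0,0,0],1]
    - [[0.004,0,0],[0,0,0],1]

```text
time: 10.7
eef_pos: [0.5513, -0.0028, 0.0233]
eef_rot: [180.0, -0.0, 80.9]
wrist_force: [-0.2, -0.8, -1.9]
finger_gap: 0.0311
grip_force: 40.6
```

Emit:
play_rows:
  steps:
    - [[0.001,0,0],[0,0,0],1]
    - [[0.002,0,0],[0,0,0],1]
    - [[0.003,0,0],[0,0,0],1]
    - [[0.004,0,0],[0,0,0],1]

```text
time: 11.1
eef_pos: [0.5519, 0.0011, 0.0233]
eef_rot: [-180.0, 0.0, 80.9]
wrist_force: [0.8, 0.0, -2.4]
finger_gap: 0.0312
grip_force: 40.6
```

Emit:
play_rows:
  steps:
    - [[0.001,0,0],[0,0,0],1]
    - [[0.002,0,0],[0,0,0],1]
    - [[0.003,0,0],[0,0,0],1]
    - [[0.004,0,0],[0,0,0],1]

```text
time: 11.5
eef_pos: [0.5525, 0.0049, 0.0232]
eef_rot: [-180.0, 0.0, 80.9]
wrist_force: [0.3, -1.8, -0.9]
finger_gap: 0.0311
grip_force: 40.6
```

Emit:
play_rows:
  steps:
    - [[0.0005,0,0],[0,0,0],1]
    - [[0.001,0,0],[0,0,0],1]
    - [[0.0015,0,0],[0,0,0],1]
    - [[0.002,0,0],[0,0,0],1]
    - [[0.002,0,0],[0,0,0],1]

```text
time: 12.0
eef_pos: [0.5527, 0.0068, 0.0232]
eef_rot: [-180.0, 0.0, 80.9]
wrist_force: [0.4, -2.8, -2.5]
finger_gap: 0.0308
grip_force: 40.6
```

Emit:
play_rows:
  steps:
    - [[0.0005,0,0],[0,0,0],1]
    - [[0.001,0,0],[0,0,0],1]
    - [[0.0015,0,0],[0,0,0],1]
    - [[0.002,0,0],[0,0,0],1]

```text
time: 12.4
eef_pos: [0.553, 0.0085, 0.0232]
eef_rot: [-180.0, 0.0, 80.9]
wrist_force: [-0.9, -6.1, -1.9]
finger_gap: 0.0308
grip_force: 40.6
```

```bash
cat > f.py <<'E'
from rig import arm, viewer
import numpy as np
F=[]
for k in range(6):
    viewer.get_image("top");o=arm.get_obs();F.append(o["wrist_force"])
print(o["time"],o["eef_pos"],np.mean(F,0).round(2),np.std(F,0).round(2))
E
python3 f.py
```

```text
12.7 [0.55298889 0.00862691 0.02318204] [-0.94 -5.08 -1.8 ] [0.48 0.57 0.28]
```

Emit:
play_rows:
  steps:
    - [[0.0005,0,0],[0,0,0],1]
    - [[0.001,0,0],[0,0,0],1]
    - [[0.0013,0,0],[0,0,0],1]
    - [[0.0013,0,0],[0,0,0],1]

```text
time: 13.1
eef_pos: [0.5531, 0.0095, 0.0232]
eef_rot: [-180.0, 0.1, 80.9]
wrist_force: [-1.4, -6.4, -1.7]
finger_gap: 0.0311
grip_force: 40.6
```

```bash
python3 f.py
```

```text
13.4 [0.55314015 0.00948943 0.02321054] [-1.39 -6.9  -1.15] [0.3  0.49 0.32]
```

Emit:
play_rows:
  steps:
    - [[0.0005,0,0],[0,0,0],1]
    - [[0.0009,0,0],[0,0,0],1]
    - [[0.0009,0,0],[0,0,0],1]

```text
time: 13.7
eef_pos: [0.5532, 0.0102, 0.0232]
eef_rot: [-180.0, 0.1, 80.9]
wrist_force: [-1.4, -7.1, -1.1]
finger_gap: 0.0313
grip_force: 40.6
```

```bash
python3 f.py
```

```text
14.0 [0.55322629 0.01019568 0.02319466] [-1.45 -7.46 -1.6 ] [0.3  0.45 0.77]
```

Emit:
play_rows:
  steps:
    - [[0.0003,0,0],[0,0,0],1]
    - [[0.0006,0,0],[0,0,0],1]
    - [[0.0006,0,0],[0,0,0],1]

```text
time: 14.3
eef_pos: [0.5533, 0.0106, 0.0232]
eef_rot: [-180.0, 0.1, 80.9]
wrist_force: [-1.2, -8.9, -1.0]
finger_gap: 0.0311
grip_force: 40.6
```

```bash
python3 f.py
```

```text
14.6 [0.55332226 0.0105848  0.02321982] [-1.75 -8.28 -1.44] [0.22 0.77 0.52]
```

Emit:
play_rows:
  steps:
    - [[0,0,0],[0,0,0],0.5]
    - [[0,0,0],[0,0,0],0.4]
    - [[0,0,0],[0,0,0],0.3]
    - [[0,0,0],[0,0,0],0.2]
    - [[0,0,0],[0,0,0],0.2]
    - [[0,0,0],[0,0,0],0.2]
    - [[0,0,0],[0,0,0],0.2]
    - [[0,0,0],[0,0,0],0.2]

```text
time: 15.4
eef_pos: [0.5536, 0.0117, 0.0233]
eef_rot: [-180.0, -0.0, 80.9]
wrist_force: [-0.1, -0.6, -0.4]
finger_gap: 0.0685
grip_force: 0.0
```

Emit:
play_rows:
  steps:
    - [[0,0,-0.015],[0,0,0],0.2]
    - [[0,0,-0.035],[0,0,0],0.2]
    - [[0,0,-0.065],[0,0,0],0.2]
    - [[0,0,-0.1],[0,0,0],0.2]
    - [[0,0,-0.14],[0,0,0],0.2]
    - [[0,0,-0.18],[0,0,0],1]
    - [[0,0,-0.22],[0,0,0],1]
    - [[0,0,-0.25],[0,0,0],1]
    - [[0,0,-0.26],[0,0,0],1]
    - [[0,0,-0.26],[0,0,0],1]

```text
time: 16.4
eef_pos: [0.5546, 0.0117, 0.2859]
eef_rot: [179.7, -0.0, 80.9]
wrist_force: [-0.8, 0.1, 0.2]
finger_gap: 0.0004
grip_force: 0.0
```

Emit:
play_rows:
  steps:
    - [[0.01,0,0],[0,0,0],1]
    - [[0.025,0,0],[0,0,0],1]
    - [[0.045,0,0],[0,0,0],1]
    - [[0.065,0,0],[0,0,0],1]
    - [[0.085,0.001,0],[0,0,0],1]
    - [[0.098,0.001,0],[0,0,0],1]
    - [[0.102,0.001,0],[0,0,0],1]
    - [[0.102,0.001,0],[0,0,0],1]
    - [[0.102,0.001,0],[0,0,0],1]

```text
time: 17.3
eef_pos: [0.5705, 0.112, 0.2828]
eef_rot: [-180.0, 0.0, 80.9]
wrist_force: [0.8, -0.2, 0.6]
finger_gap: -0.0
grip_force: 0.0
```

```bash
python3 f.py
python3 - <<'E'
from rig import arm, viewer
import cv2,numpy as np
i=viewer.get_image("side")["color"][:,:,::-1]; j=viewer.get_image("top")["color"][:,:,::-1]
a=cv2.resize(i[120:270,180:280],(400,600),interpolation=cv2.INTER_CUBIC);b=cv2.resize(j[140:260,190:270],(400,600),interpolation=cv2.INTER_CUBIC)
cv2.imwrite("pics/g3.png",np.hstack([cv2.convertScaleAbs(a,alpha=1.4),cv2.convertScaleAbs(b,alpha=1.6)]))
E
```

```text
17.6 [0.5707705  0.11171855 0.28346437] [ 0.43 -0.03  0.06] [0.37 0.47 0.36]
```

View pics/g3.png

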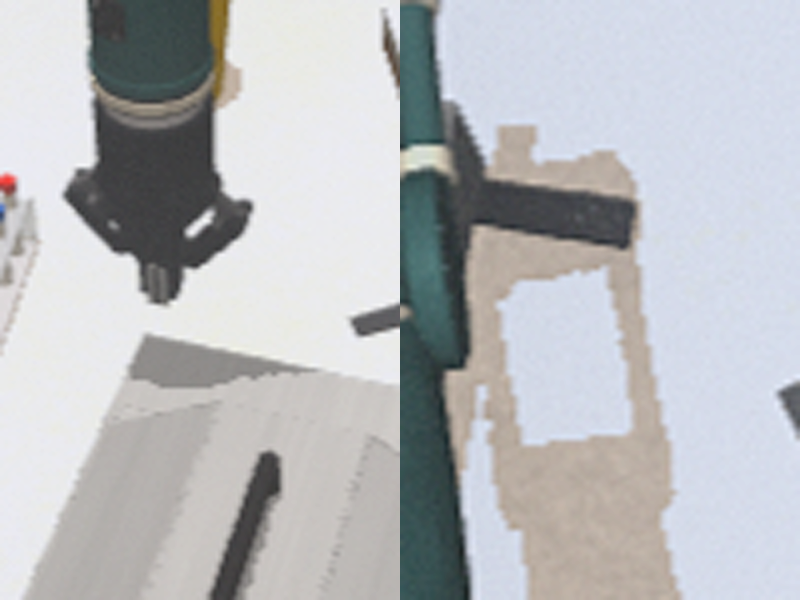

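The shim stays under the bath: in the right half it runs from (470,200) to (630,225). The closed fingertips at (160,295) in the left half are over the bare strip corner. Now I descend for the press.

Emit:
play_rows:
  steps:
    - [[0,0,0.01],[0,0,0],1]
    - [[0,0,0.022],[0,0,0],1]
    - [[0,0,0.034],[0,0,0],1]
    - [[0,0,0.044],[0,0,0],1]
    - [[0,0,0.052],[0,0,0],1]
    - [[0,0,0.056],[0,0,0],1]
    - [[0,0,0.058],[0,0,0],1]
    - [[0,0,0.058],[0,0,0],1]

```text
time: 18.5
eef_pos: [0.5708, 0.1123, 0.2252]
eef_rot: [-180.0, 0.0, 80.9]
wrist_force: [0.3, 0.2, 1.0]
finger_gap: 0.0002
grip_force: 0.0
```

Emit:
play_rows:
  steps:
    - [[0,0,0.001],[0,0,0],1]
    - [[0,0,0.002],[0,0,0],1]
    - [[0,0,0.003],[0,0,0],1]
    - [[0,0,0.003],[0,0,0],1]

```text
time: 18.9
eef_pos: [0.5707, 0.1122, 0.2223]
eef_rot: [180.0, -0.0, 80.9]
wrist_force: [0.6, -0.9, 0.3]
finger_gap: -0.0003
grip_force: 0.0
```

Emit:
play_rows:
  steps:
    - [[0,0,0.0005],[0,0,0],1]
    - [[0,0,0.001],[0,0,0],1]
    - [[0,0,0.0015],[0,0,0],1]
    - [[0,0,0.002],[0,0,0],1]
    - [[0,0,0.002],[0,0,0],1]

```text
time: 19.4
eef_pos: [0.5707, 0.1123, 0.2202]
eef_rot: [-180.0, 0.0, 80.9]
wrist_force: [0.3, 0.2, 0.4]
finger_gap: -0.0
grip_force: 0.0
```

Emit:
play_rows:
  steps:
    - [[0,0,0.0005],[0,0,0],1]
    - [[0,0,0.001],[0,0,0],1]
    - [[0,0,0.0015],[0,0,0],1]
    - [[0,0,0.0015],[0,0,0],1]

```text
time: 19.8
eef_pos: [0.5708, 0.1123, 0.2191]
eef_rot: [180.0, -0.0, 80.9]
wrist_force: [-0.8, 0.5, 1.5]
finger_gap: -0.0003
grip_force: 0.9
```

Emit:
play_rows:
  steps:
    - [[0,0,0.0005],[0,0,0],1]
    - [[0,0,0.001],[0,0,0],1]
    - [[0,0,0.001],[0,0,0],1]

```text
time: 20.1
eef_pos: [0.5708, 0.1123, 0.2191]
eef_rot: [180.0, -0.0, 80.9]
wrist_force: [-3.0, 0.0, 6.0]
finger_gap: 0.0002
grip_force: 3.3
```

```bash
python3 f.py
```

```text
20.4 [0.57083115 0.1122878  0.21907433] [-3.15 -0.34  6.95] [0.56 0.31 0.45]
```

Emit:
play_rows:
  steps:
    - [[0,0,0.0005],[0,0,0],1]
    - [[0,0,0.001],[0,0,0],1]
    - [[0,0,0.0015],[0,0,0],1]
    - [[0,0,0.0015],[0,0,0],1]

```text
time: 20.8
eef_pos: [0.5709, 0.1122, 0.2189]
eef_rot: [179.9, -0.0, 80.9]
wrist_force: [-6.0, -1.2, 12.4]
finger_gap: 0.0001
grip_force: 6.1
```

```bash
python3 f.py
```

```text
21.1 [0.57092017 0.11216859 0.21892532] [-5.14 -1.21 12.3 ] [0.37 0.27 0.58]
```

Emit:
play_rows:
  steps:
    - [[0,0,0.0004],[0,0,0],1]
    - [[0,0,0.0007],[0,0,0],1]
    - [[0,0,0.0007],[0,0,0],1]
    - [[0,0,0.0007],[0,0,0],1]
    - [[0,0,0.0007],[0,0,0],1]

```text
time: 21.6
eef_pos: [0.571, 0.1121, 0.2188]
eef_rot: [179.9, -0.0, 80.9]
wrist_force: [-7.0, -1.2, 14.8]
finger_gap: 0.0002
grip_force: 7.2
```

```bash
python3 f.py
```

```text
21.9 [0.57098899 0.11211114 0.21877508] [-6.49 -1.7  14.39] [0.28 0.46 0.29]
```

At about 15 N the deck gave only 0.3 mm, so the bath is firm. I take the hand away.

Emit:
play_rows:
  steps:
    - [[0,0,-0.002],[0,0,0],1]
    - [[0,0,-0.005],[0,0,0],1]
    - [[0,0,-0.015],[0,0,0],1]
    - [[0,0,-0.035],[0,0,0],1]
    - [[0,0,-0.06],[0,0,0],1]
    - [[0,0,-0.09],[0,0,0],1]
    - [[0,0,-0.12],[0,0,0],1]
    - [[0,0,-0.13],[0,0,0],1]
    - [[0,0,-0.13],[0,0,0],1]
    - [[0,0,-0.13],[0,0,0],1]

```text
time: 22.9
eef_pos: [0.5703, 0.1122, 0.3442]
eef_rot: [-179.9, 0.0, 80.9]
wrist_force: [-0.4, -0.6, -0.6]
finger_gap: -0.0002
grip_force: 0.0
```

```bash
python3 f.py
python3 - <<'E'
from rig import arm, viewer
import cv2,numpy as np
i=viewer.get_image("side")["color"][:,:,::-1]; j=viewer.get_image("top")["color"][:,:,::-1]
a=cv2.resize(i[120:270,180:280],(400,600),interpolation=cv2.INTER_CUBIC);b=cv2.resize(j[140:260,190:270],(400,600),interpolation=cv2.INTER_CUBIC)
cv2.imwrite("pics/g4.png",np.hstack([cv2.convertScaleAbs(a,alpha=1.4),cv2.convertScaleAbs(b,alpha=1.6)]))
E
```

```text
23.2 [0.57026232 0.11220108 0.34417591] [0.07 0.16 0.09] [0.53 0.24 0.42]
```

View pics/g4.png

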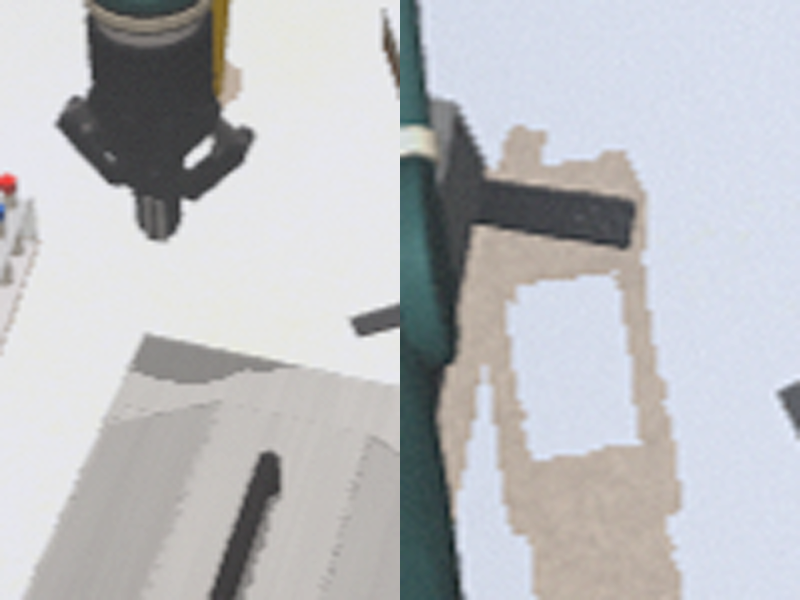

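The shim hasn't moved (block end still at (630,230)), and the gripper is well clear of the deck.

```bash
python3 -c "from rig import arm; print(arm.finish_job())"
```

```text
the job is handed in; nothing more can be done
None
```

The shim sits snug under the worn foot (about 8 N of drag) and has been let go; pressing the deck above it with about 15 N moved it only about 0.3 mm, the hand is clear, and the job was handed in at about 23 s.

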